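Swing the ware tray in under the drying rack

ROBOT

A 7-joint arm with a two-finger parallel gripper is mounted at the origin on the work surface. World frame = base frame: x ahead of the robot, y to its left, z up, the work surface at z = 0. Lengths are in m, angles in rad, forces in N, time in s.
With the tool pointing down it reaches from about 0.4 to 0.875 m from the base axis. Payload 6.5 kg.
Tool frame: the origin (TCP) lies where the fingers leave the gripper's body, on its centre line; the fingertips stand 73 mm ahead of it and the grasp point (between the pads) lies 54 mm ahead of it (robot.tip_reach is the distance from the TCP to the fingertips, in m); z points along the fingers, y is the direction in which the jaws open and shut (so a half turn about z gives the same grasp; the last joint's range is limited). The gripper opens to 85 mm and grips with 20 to 120 N. Pads are 22 mm wide; open, the fingers measure 114 mm over their backs; the gripper's body (76 mm by 85 mm) begins 54 mm behind the grasp point. The pads swing forward as they close: fully open they stand 13 mm farther back than shut.
Start: joints at [1.138, 0.536, -0.004, 1.538, 0.003, 1.067, -0.071], TCP at [0.233, -0.607, 0.304] pointing down, gripper open.
Joint ranges: [-2.7, 2.7], [-0.37, 2.16], [-1.27, 1.26], [0.24, 2.4], [-1.31, 4.45], [0.19, 1.91], [-2.76, 2.76]. Speed limits (rad/s): [2.39, 2.39, 3.14, 3.14, 3.14, 3.14, 3.14].

INTERFACE

Orientations are given as a rotation vector (axis times angle).
In Python, from bench import robot gives the robot as it stands.
- The arm moves only by the tool play_rows, never from a script. Its argument "deltas" is a list of rows, each an object of numbers: "dx", "dy", "dz": the shift along the tool's x, y, z in m; "roll": the turn about the tool's z in rad; "fingers": the opening, from 0 (shut) to 1 (fully open). In form: [{"dx": .., "dy": .., "dz": .., "roll": .., "fingers": ..}, ...]. A call has 1 to 5 rows; each row shifts and turns the pose as measured when the row begins, along the tool's axes as they then stand; what a row does not reach is not made up. A row lasts 1/10 s, in which the tool goes at most 50 mm and 8.59 degrees, less where a joint would pass 70% of its speed; a pose out of reach is approached as far as the arm can. A call with a gripper value outside its range is refused whole. The fingers move at their own pace and stop on an object; "grip_force" is the grip in N (left out, the last holds). Time passes only in rows, so rows that do not move let the fingers close. It gives the time, the measured TCP pose, the force and the opening at its end, in the units of the state.
- robot.sense(): the state, without advancing time (a new reading comes with each control period).
- robot.read_camera(name): name is "scene" or "side" or "wrist"; returns the picture (480x640x3 uint8, red, green, blue); there is no depth.
- robot.get_calibration(name): a dict with "intrinsics" (3x3 intrinsics, pixels), "T" (4x4, takes a point from camera to world coordinates); the wrist camera has in their place "mount" (4x4, takes a point from camera to tool coordinates, whose origin is the TCP and whose axes are the flange's). Camera axes: x right, y down, z forward; pixel columns grow to the right and rows downward; lengths in m; the calibration is good to about 2 mm. A picture is of the moment at which its call begins: read the wrist's pose just before it. get_calibration takes no time and is no camera call.
- robot.job_done(): hands the job in, once; it reports no verdict.
The state is a dict: "t": time; "qpos": joint angles; "joint_vel": joint speeds; "effort": joint torques, N m; "tool_pos": TCP position; "orientation": TCP orientation; "force": force on the tool from outside, world axes, zero at the start; "torque": the same for the moment, N m; "grip_width": opening from 0.0 (shut) to 1.0 (fully open).
Only numpy, scipy, OpenCV 4.12 (cv2) and the standard library are available. Lean on these libraries where they do the work, as an engineer would, in place of code of your own. Each camera call takes 0.05 s, during which the arm holds its last target.

TASK

The wooden tray of pots is pinned to the bench at one corner and has been left swung out at an angle. Push it round on its pin, in under the drying rack, until its front wall is parallel to the rack's blue front bar, and leave it resting there. Keep the pots standing upright in the tray, do not ram the rack with the arm, and leave the other things on the bench where they are.

Things in the scene. Friction and masses are not known exactly. Their poses are not given: they have to be found in the camera images.
- tray: open wooden tray, 150 x 300 mm, 40 high, walls and floor 10 thick, loose on the bench. Origin: underside, centre of the pin hole in its dark corner block. Own axes: spans x -20 to 130, y -280 to 20 mm, z up; front wall's outer face at x = -20, free end at y = -280. Home: axes parallel to the rack's; it starts 0.4 to 0.75 rad clockwise of that (from above), swung out from under the rack
- tray_corner (a point): the tray's free front corner, on its outer vertical edge half-way up: x -20, y -280, z 20 mm in the tray's axes. The tray weighs about 0.9 kg with its pots and slides with dry friction; under 15 N near this corner swings it, and it stays where it is left
- rack: open wire rack, fixed, one piece with the pin. Origin: on the bench at the pin's axis. x runs front to back (front faces the robot's right), y along the front bar, z up. Wire shelf x -40 to 210, y -365 to 75 mm, 184 mm up, two pots on it; posts 22 mm square at its back corners, low feet behind x = 60: the front is open beneath
- pin (a point): axis of the upright steel pivot pin, 12 mm thick, at 40 mm above the bench. The tray's hole is 17 mm wide, so the tray can shift some 2.5 mm. A red cap 28 mm wide, 44 to 50 mm above the bench, keeps the tray on
- rack_front (a point): middle of the blue front bar (10 mm thick, centre 184 mm above the bench): x -40, y -145, z 184 mm in the rack's axes. It overhangs the parked tray's front wall by 20 mm, so an upright gripper fouls it before the tray is home; leaning the tool 35 to 40 degrees, tips forward under the bar, clears it
- bowl_mid (a point): open terracotta bowl in the tray, 66 mm wide, 42 mm high; point on its axis half-way up, z along its axis
- pot_mid (a point): round-bellied terracotta pot in the tray, 66 mm wide, 58 mm high; point on its axis half-way up, z along its axis
- jar_mid (a point): white lidded jar with a knob in the tray, 64 mm wide, 64 mm high; point on its axis half-way up, z along its axis
- slip_jar_mid (a point): bystander: lidded jar with a blue cap, 70 mm wide, 95 mm high; its centre
- slat_a_mid (a point): bystander: brown wooden slat 300 x 35 x 8 mm; its centre
- slat_b_mid (a point): bystander: pale wooden slat 240 x 30 x 8 mm; its centre
- tile_mid (a point): bystander: terracotta tile 90 x 90 x 12 mm; its centre
- scraper_mid (a point): bystander: wooden-handled scraper 180 mm long lying flat; about its middle
- mug_mid (a point): bystander: blue mug 76 mm wide, 90 mm high; its centre
There are look-alikes about, which are no part of the job. Leave any purple look-alike of the part that bears bowl_mid alone.

How it is judged:
At the end, for the whole second after the job is handed in: The tray lies flat and still on its pin with its front wall parallel to the rack's front bar within 0.07 rad (4 degrees), its free end under the rack; the bowl, pot and jar all stand in it, upright within 0.25 rad (angle between the y axis of tray and the y axis of rack, either way round below 0.07 rad and x of tray_corner in the frame of rack above -0.06 m and y of tray_corner in the frame of rack below -0.2 m and horizontal distance between tray and rack below 0.008 m and angle between tray's own z axis and vertical below 0.05 rad and linear speed of tray below 0.01 m/s and angular speed of tray below 0.05 rad/s and angle between each of bowl_mid, pot_mid, jar_mid's own z axis and vertical below 0.25 rad and x of bowl_mid in the frame of tray between -0.01 and 0.12 m and y of bowl_mid in the frame of tray between -0.27 and 0.01 m and z of each of bowl_mid, pot_mid, jar_mid in the frame of tray below 0.06 m and x of pot_mid in the frame of tray between -0.01 and 0.12 m and y of pot_mid in the frame of tray between -0.27 and 0.01 m and x of jar_mid in the frame of tray between -0.01 and 0.12 m and y of jar_mid in the frame of tray between -0.27 and 0.01 m); the robot touches nothing.
It fails at once if a bystander on the bench was moved more than 30 mm (distance of any of slip_jar_mid, slat_a_mid, slat_b_mid, tile_mid, scraper_mid, mug_mid from where it was at the start of the episode above 0.03 m).
It fails at once if a pot in the tray was tipped more than 0.6 rad (angle between any of bowl_mid, pot_mid, jar_mid's own z axis and vertical above 0.6 rad).
It fails at once if the rack was rammed by the arm or gripper (more than 20 N) (contact force between any of the arm, the fingers and rack above 20 N).
It also fails if it takes over 35 s, if anything falls off the work surface, if the arm or the gripper's body presses on something with over 40 N, if the wrist force passes 120 N, or if a joint passes its speed limit or range.

## Working session

There is one attempt and no reset: what is moved stays moved. The work goes in short steps, Python scripts to look and compute and a tool call to move; the robot and the scene stay as the last step left them, time stands still between calls to the robot, and variables do not carry over. Pictures are saved under pics/ and viewed, and the job is handed in when it is done.

Besides the shell and the picture viewer there is one more tool, called by a JSON object that holds its "fn" and its "kwargs", one argument or row to a line. play_rows: Moves the arm, as the interface text tells. Its arguments: {"type":"object","properties":{"deltas":{"type":"array"},"grip_force":{"type":"number"}},"required":["deltas"]}

```bash
ls; mkdir -p pics
python3 - <<'E'
from bench import robot
import cv2,numpy as np
s=robot.sense(); print(s)
for n in ("scene","side","wrist"):
    im=robot.read_camera(n); cv2.imwrite(f"pics/{n}0.png",im[:,:,::-1])
    print(n,{k:np.round(v,4).tolist() if not isinstance(v,str) else v for k,v in robot.get_calibration(n).items()})
print(robot.tip_reach)
E
```

```text
pics
{'t': 0.0, 'qpos': array([ 1.13781998,  0.53717087, -0.00444578,  1.53890115,  0.00260001,
        1.06728261, -0.07122008]), 'joint_vel': array([ 3.77403259e-04, -3.36095240e-04,  3.36847546e-04,  2.11112065e-03,
       -1.78025271e-05, -5.74256828e-04, -7.51864867e-05]), 'effort': array([ 1.03387379e-04, -5.83391833e+01,  1.04879446e+00, -2.59096938e+01,
        1.23927757e-02,  9.65236308e-03, -1.52377157e-05]), 'tool_pos': array([ 0.23290463, -0.60628713,  0.30299893]), 'orientation': array([-3.08722502e+00, -5.72686755e-01,  6.94800690e-04]), 'force': array([-0.64542927, -0.0380861 , -0.35405458]), 'torque': array([0.0281758 , 0.04275023, 0.03765959]), 'grip_width': 1.0016699751754985}
scene {'intrinsics': [[578.5736, 0.0, 326.2334], [0.0, 578.5736, 248.2803], [0.0, 0.0, 1.0]], 'T': [[-0.4736, 0.6582, -0.5852, 1.3904], [0.8807, 0.3577, -0.3104, 0.3608], [0.0051, -0.6624, -0.7491, 1.3014], [0.0, 0.0, 0.0, 1.0]]}
side {'intrinsics': [[502.9838, 0.0, 318.9592], [0.0, 502.9838, 237.1217], [0.0, 0.0, 1.0]], 'T': [[-0.8477, -0.383, 0.3671, -0.0633], [-0.5302, 0.6372, -0.5594, 0.6465], [-0.0196, -0.6688, -0.7432, 1.1673], [0.0, 0.0, 0.0, 1.0]]}
wrist {'intrinsics': [[397.5118, 0.0, 324.2671], [0.0, 397.5118, 234.5449], [0.0, 0.0, 1.0]], 'mount': [[-0.0003, -0.9545, -0.2983, 0.0756], [1.0, -0.0002, -0.0003, 0.0004], [0.0002, -0.2983, 0.9545, -0.0709], [0.0, 0.0, 0.0, 1.0]]}
0.0726
```

View pics/scene0.png

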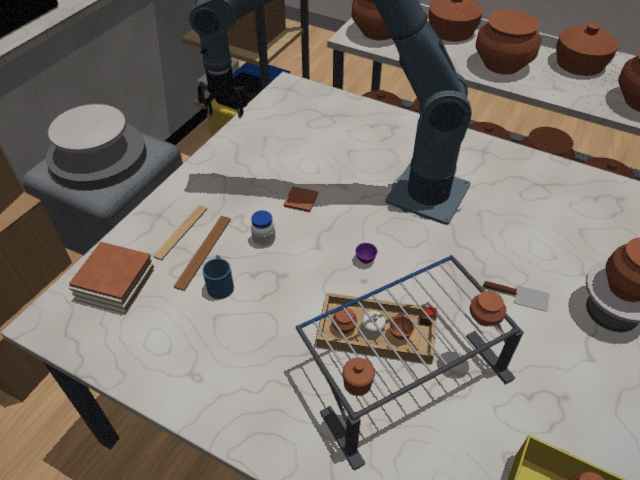

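View pics/side0.png

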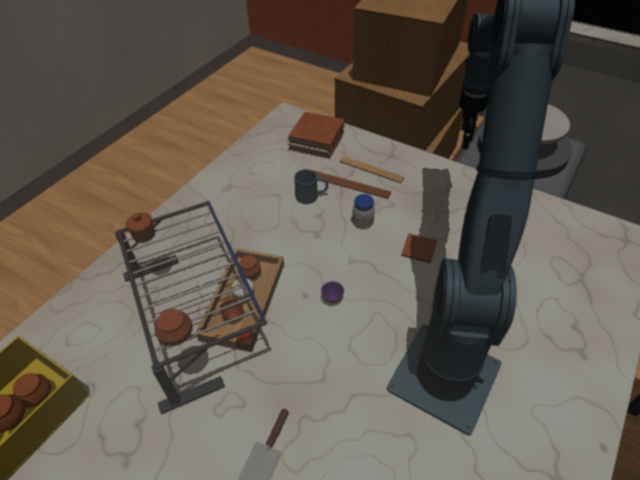

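View pics/wrist0.png

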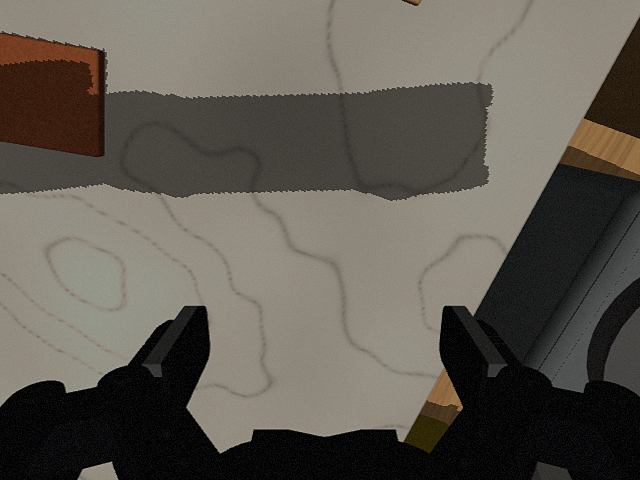

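```bash
cat > h.py <<'E'
import numpy as np,cv2
from bench import robot
def ray(n,u,v):
    c=robot.get_calibration(n);K=np.array(c["intrinsics"]);T=np.array(c["T"])
    d=T[:3,:3]@np.linalg.inv(K)@[u,v,1.]; return T[:3,3],d
def at(n,u,v,z):
    o,d=ray(n,u,v); return o+d*(z-o[2])/d[2]
def proj(n,P):
    c=robot.get_calibration(n);K=np.array(c["intrinsics"]);T=np.linalg.inv(np.array(c["T"]))
    p=(T[:3,:3]@np.atleast_2d(P).T)+T[:3,3:]; q=K@p; return (q[:2]/q[2]).T
def crop(src,dst,x0,y0,x1,y1,s):
    im=cv2.imread(src)[y0:y1,x0:x1]; cv2.imwrite(dst,cv2.resize(im,None,fx=s,fy=s,interpolation=cv2.INTER_CUBIC))
E
python3 - <<'E'
from h import *
crop("pics/scene0.png","pics/sc1.png",280,240,540,435,3)
crop("pics/side0.png","pics/sd1.png",100,190,300,340,4)
E
```

```text
(no output)
```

View pics/sc1.png

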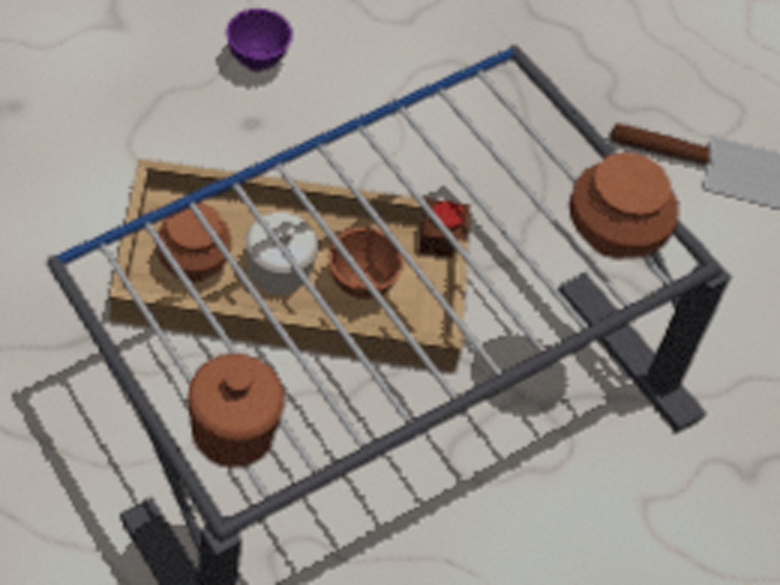

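View pics/sd1.png

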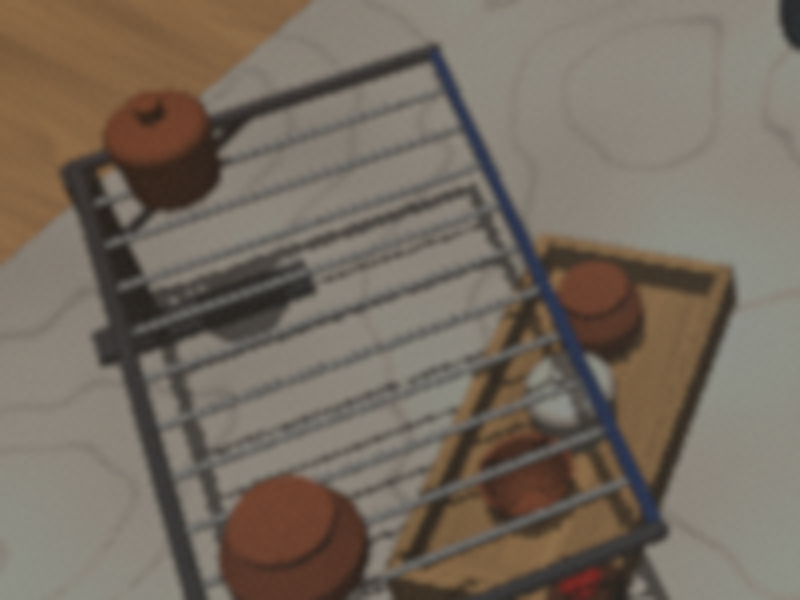

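Run:
```python
from h import *
P=lambda n,l:[print(n,k,np.round(at(n,u,v,z),4)) for k,u,v,z in l]
P("scene",[("barL",299,327.3,.184),("barR",452,257.3,.184),("cap",429.7,311.3,.05),("fc",327.7,293.7,.04),("bc",317.3,339.3,.04)])
P("side",[("barL",208.7,202.5,.184),("barR",264.2,321.7,.184),("cap",246,335,.05),("fc",283.3,257,.04),("bc",236,249,.04)])
# fit rack pose from bar ends
L=(at("scene",299,327.3,.184)+at("side",208.7,202.5,.184))/2;R=(at("scene",452,257.3,.184)+at("side",264.2,321.7,.184))/2
y=(R-L)[:2];print("barlen",np.linalg.norm(y));y/=np.linalg.norm(y);x=np.array([y[1],-y[0]])
m=(L+R)[:2]/2; pin=m+.04*x+.145*y
print("y",y,"x",x,"pin",pin)
fc=(at("scene",327.7,293.7,.04)+at("side",283.3,257,.04))[:2]/2
d=fc-pin; r=[d@x,d@y];print("fc in rack",r,np.linalg.norm(r),"ang", np.arctan2(r[1],r[0])-np.arctan2(-.28,-.02))
```

```text
scene barL [ 0.7611 -0.0423  0.184 ]
scene barR [0.3916 0.1938 0.184 ]
scene cap [0.4779 0.187  0.05  ]
scene fc [ 0.5485 -0.0802  0.04  ]
scene bc [ 0.6893 -0.0349  0.04  ]
side barL [ 0.7589 -0.0448  0.184 ]
side barR [0.3917 0.1919 0.184 ]
side cap [0.47   0.1863 0.05  ]
side fc [ 0.5414 -0.0823  0.04  ]
side bc [ 0.6794 -0.0351  0.04  ]
barlen 0.43763329711523835
y [-0.84155061  0.54017827] x [0.54017827 0.84155061] pin [0.47540289 0.18663811]
fc in rack [np.float64(-0.18789642186573), np.float64(-0.20320420202532913)] 0.2767616539022253 ang -0.6749704072254625
```

Run:
```python
from h import *
from scipy.spatial.transform import Rotation as R
s=robot.sense();M=R.from_rotvec(s["orientation"]).as_matrix();print(M.round(3))
for k,u,v,z in [("purple",366,253,.02),("slip",262,240,.0),("slip top",262,218,.095),("mug bot",219,293,0),("mug top",217,266,.09),("slatA",204,252,0),("slatA end",225,219,0),("slatA end2",182,286,0),("slatB",181,232,0),("tile",301,199,.01),("scr",518,293,0)]: print(k,at("scene",u,v,z).round(3))
pin=np.array([.4755,.187]);
for a in (-.675,-.6,-.5,-.4,-.3,-.2,-.1,0):
    x=np.array([.5402,.8416]);
    c,sn=np.cos(a),np.sin(a);Rz=np.array([[c,-sn],[sn,c]]);tx=Rz@x;ty=np.array([-tx[1],tx[0]])
    cp=pin+(-.02)*tx-.265*ty; tc=cp-.057*tx
    print(a,"contact",cp.round(3),"toolc",tc.round(3),"tx",tx.round(3))
```

```text
[[ 0.933  0.359 -0.001]
 [ 0.359 -0.933  0.001]
 [-0.    -0.001 -1.   ]]
purple [ 0.35  -0.059  0.02 ]
slip [ 0.437 -0.366  0.   ]
slip top [ 0.434 -0.359  0.095]
mug bot [ 0.665 -0.364  0.   ]
mug top [ 0.642 -0.372  0.09 ]
slatA [ 0.561 -0.492  0.   ]
slatA end [ 0.417 -0.516  0.   ]
slatA end2 [ 0.695 -0.47   0.   ]
slatB [ 0.528 -0.602  0.   ]
tile [ 0.234 -0.346  0.01 ]
scr [0.264 0.376 0.   ]
-0.675 contact [ 0.541 -0.071] toolc [ 0.487 -0.089] tx [0.948 0.319]
-0.6 contact [ 0.56  -0.065] toolc [ 0.508 -0.087] tx [0.921 0.39 ]
-0.5 contact [ 0.585 -0.055] toolc [ 0.535 -0.082] tx [0.878 0.48 ]
-0.4 contact [ 0.609 -0.043] toolc [ 0.562 -0.075] tx [0.825 0.565]
-0.3 contact [ 0.631 -0.029] toolc [ 0.587 -0.065] tx [0.765 0.644]
-0.2 contact [ 0.652 -0.012] toolc [ 0.612 -0.053] tx [0.697 0.718]
-0.1 contact [0.671 0.007] toolc [ 0.635 -0.038] tx [0.622 0.783]
0 contact [0.688 0.027] toolc [ 0.657 -0.021] tx [0.54  0.842]
```

{"fn": "play_rows", "kwargs": {
  "deltas": [
    {"dx": 0.03, "dy": -0.033, "dz": 0, "roll": 0, "fingers": 1},
    {"dx": 0.032, "dy": -0.033, "dz": 0, "roll": 0, "fingers": 1},
    {"dx": 0.032, "dy": -0.033, "dz": 0, "roll": 0, "fingers": 1},
    {"dx": 0.032, "dy": -0.033, "dz": 0, "roll": 0, "fingers": 1},
    {"dx": 0.032, "dy": -0.033, "dz": 0, "roll": 0, "fingers": 1}
  ]
}}

```text
t: 0.65
tool_pos: [0.3192, -0.3947, 0.3007]
orientation: [3.092, 0.554, -0.006]
force: [1.8, 0.2, 0.1]
grip_width: 1.003
```

{"fn": "play_rows", "kwargs": {
  "deltas": [
    {"dx": 0.032, "dy": -0.033, "dz": 0, "roll": 0, "fingers": 1},
    {"dx": 0.032, "dy": -0.033, "dz": 0, "roll": 0, "fingers": 1},
    {"dx": 0.032, "dy": -0.033, "dz": 0, "roll": 0, "fingers": 1},
    {"dx": 0.032, "dy": -0.033, "dz": 0, "roll": 0, "fingers": 1},
    {"dx": 0.032, "dy": -0.033, "dz": 0, "roll": 0, "fingers": 1}
  ]
}}

```text
t: 1.15
tool_pos: [0.4135, -0.1751, 0.3002]
orientation: [3.091, 0.553, -0.006]
force: [0.9, -0.9, -0.3]
grip_width: 0.999
```

{"fn": "play_rows", "kwargs": {
  "deltas": [
    {"dx": 0.03, "dy": -0.025, "dz": 0, "roll": 0, "fingers": 1},
    {"dx": 0.0, "dy": 0, "dz": 0, "roll": -0.148, "fingers": 1},
    {"dx": 0.0, "dy": 0, "dz": 0, "roll": -0.148, "fingers": 1},
    {"dx": 0.0, "dy": 0, "dz": 0, "roll": -0.148, "fingers": 1},
    {"dx": 0.0, "dy": 0, "dz": 0, "roll": -0.148, "fingers": 1}
  ]
}}

```text
t: 1.65
tool_pos: [0.436, -0.1304, 0.3]
orientation: [-2.785, -1.45, 0.003]
force: [-0.5, -1.0, -0.3]
grip_width: 0.998
```

{"fn": "play_rows", "kwargs": {
  "deltas": [
    {"dx": 0.0, "dy": 0, "dz": 0, "roll": -0.148, "fingers": 1},
    {"dx": 0.0, "dy": 0, "dz": 0, "roll": -0.148, "fingers": 1},
    {"dx": 0.0, "dy": 0, "dz": 0, "roll": -0.148, "fingers": 1},
    {"dx": 0.0, "dy": 0, "dz": 0, "roll": -0.148, "fingers": 1},
    {"dx": 0.0, "dy": 0, "dz": 0, "roll": -0.148, "fingers": 1}
  ]
}}

```text
t: 2.15
tool_pos: [0.4351, -0.13, 0.2993]
orientation: [-2.06, -2.367, 0.004]
force: [0.7, 1.0, 1.1]
grip_width: 1.001
```

```bash
cat >> h.py <<'E'
from scipy.spatial.transform import Rotation as Rot
pin=np.array([.4755,.187]);RX=np.array([.5402,.8416]);RY=np.array([-.8416,.5402])
def st():
    s=robot.sense();M=Rot.from_rotvec(s["orientation"]).as_matrix();p=s["tool_pos"]
    d=p[:2]-pin
    print("t",round(s["t"],2),"p",p.round(4),"yaz",np.degrees(np.arctan2(M[1,1],M[0,1])).round(2),"tool z",M[:,2].round(3),"rack xy",(d@RX).round(4),(d@RY).round(4),"F",s["force"].round(1),"q",s["qpos"].round(3))
    return p,M
E
python3 -c "
from h import *
st()"
```

```text
t 2.15 p [ 0.4351 -0.13    0.2993] yaz 7.92 tool z [-0.004  0.001 -1.   ] rack xy -0.2886 -0.1373 F [0.7 1.  1.1] q [ 0.596  0.245 -0.463  2.016  0.137  0.915  0.199]
```

{"fn": "play_rows", "kwargs": {
  "deltas": [
    {"dx": 0.022, "dy": 0.023, "dz": 0, "roll": 0, "fingers": 1},
    {"dx": 0.0, "dy": 0, "dz": 0.0, "roll": -0.11, "fingers": 1},
    {"dx": 0.0, "dy": 0, "dz": 0.04, "roll": -0.11, "fingers": 1},
    {"dx": 0.0, "dy": 0, "dz": 0.05, "roll": 0, "fingers": 1},
    {"dx": 0.0, "dy": 0, "dz": 0.045, "roll": 0, "fingers": 1}
  ]
}}

```text
t: 2.65
tool_pos: [0.4605, -0.106, 0.1663]
orientation: [1.769, 2.584, 0.006]
force: [0.1, -1.7, -0.1]
grip_width: 1.001
```

```bash
python3 -c "
from h import *
st()
for n in ('scene','side'): cv2.imwrite(f'pics/{n}1.png',robot.read_camera(n)[:,:,::-1])
crop('pics/side1.png','pics/sd2.png',180,120,440,315,3)
crop('pics/scene1.png','pics/sc2.png',280,170,540,365,3)
"
```

```text
t 2.65 p [ 0.4605 -0.106   0.1663] yaz 21.22 tool z [ 0.011 -0.003 -1.   ] rack xy -0.2547 -0.1457 F [ 0.1 -1.7 -0.1] q [ 0.482  0.493 -0.43   2.083  0.348  0.622  0.184]
```

View pics/sd2.png

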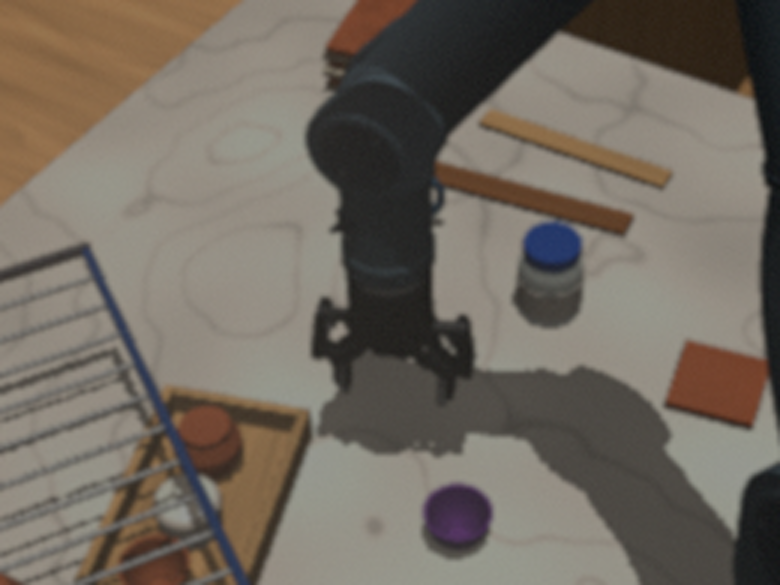

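View pics/sc2.png

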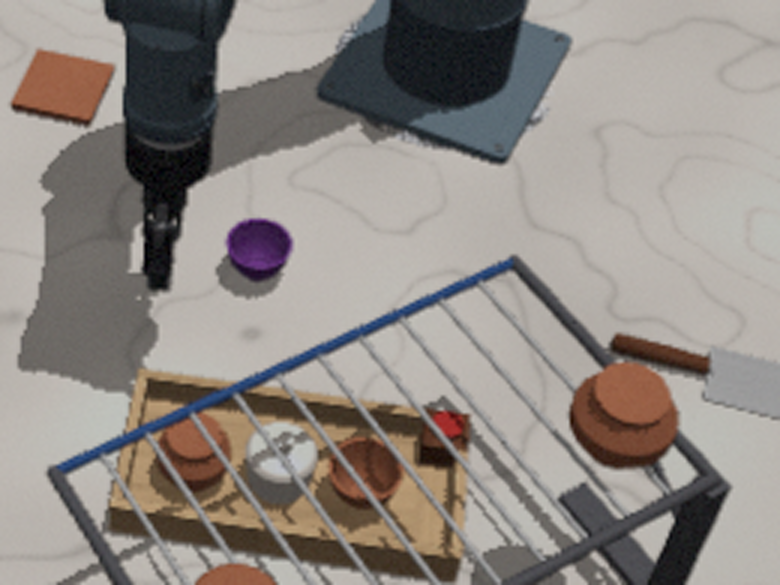

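{"fn": "play_rows", "kwargs": {
  "deltas": [
    {"dx": 0.0, "dy": 0, "dz": 0.04, "roll": 0, "fingers": 1},
    {"dx": 0.0, "dy": 0, "dz": 0.03, "roll": 0, "fingers": 1},
    {"dx": 0.0, "dy": 0, "dz": 0.014, "roll": 0, "fingers": 1},
    {"dx": 0.0, "dy": 0, "dz": 0, "roll": 0, "fingers": 1}
  ]
}}

```text
t: 3.15
tool_pos: [0.4612, -0.1065, 0.0827]
orientation: [1.772, 2.586, 0.001]
force: [-0.8, 0.4, 1.2]
grip_width: 0.999
```

```bash
python3 -c "
from h import *
st()
for n in ('scene','side'): cv2.imwrite(f'pics/{n}2.png',robot.read_camera(n)[:,:,::-1])
crop('pics/side2.png','pics/sd3.png',220,200,370,310,5)
crop('pics/scene2.png','pics/sc3.png',290,210,430,315,5)
"
```

```text
t 3.15 p [ 0.4612 -0.1065  0.0827] yaz 21.17 tool z [ 0.006 -0.003 -1.   ] rack xy -0.2548 -0.1465 F [-0.8  0.4  1.2] q [ 0.393  0.651 -0.323  2.1    0.462  0.452  0.083]
```

View pics/sd3.png

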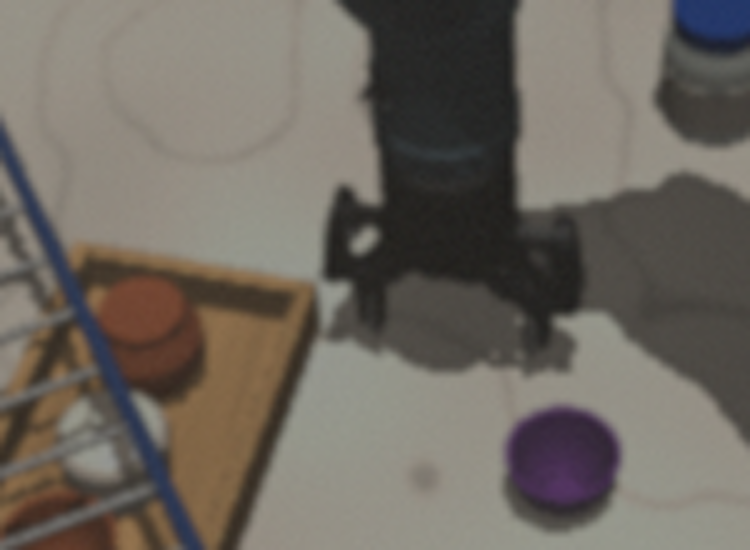

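View pics/sc3.png

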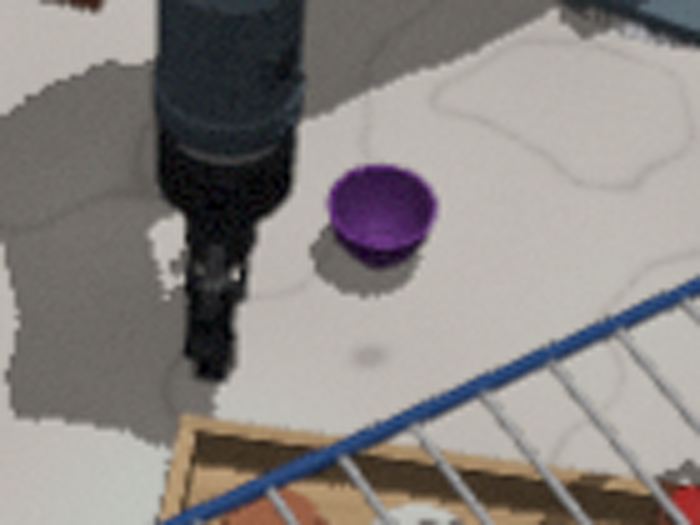

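```bash
python3 -c "
from h import *
p,M=st()
for off in (.045,.057):
  for z in (0,.01,.02,.03):
    P=np.r_[p[:2]+off*M[:2,1],z]; print(off,z,'side',((proj('side',P)[0]-[220,200])*5).round(),'scene',((proj('scene',P)[0]-[290,210])*5).round())
"
```

```text
t 3.25 p [ 0.4623 -0.1067  0.084 ] yaz 21.16 tool z [ 0.009 -0.003 -1.   ] rack xy -0.2543 -0.1475 F [ 0.4  0.2 -0.2] q [ 0.394  0.648 -0.324  2.099  0.462  0.452  0.083]
0.045 0 side [381. 344.] scene [209. 399.]
0.045 0.01 side [380. 334.] scene [209. 388.]
0.045 0.02 side [379. 323.] scene [209. 377.]
0.045 0.03 side [378. 312.] scene [210. 366.]
0.057 0 side [361. 341.] scene [206. 416.]
0.057 0.01 side [360. 331.] scene [207. 405.]
0.057 0.02 side [359. 320.] scene [207. 394.]
0.057 0.03 side [358. 309.] scene [207. 383.]
```

{"fn": "play_rows", "kwargs": {
  "deltas": [
    {"dx": 0.0, "dy": 0.01, "dz": 0.008, "roll": 0, "fingers": 1},
    {"dx": 0.002, "dy": 0.014, "dz": 0, "roll": 0, "fingers": 1},
    {"dx": -0.004, "dy": 0.016, "dz": 0, "roll": -0.06, "fingers": 1},
    {"dx": -0.004, "dy": 0.016, "dz": 0, "roll": -0.06, "fingers": 1},
    {"dx": -0.004, "dy": 0.016, "dz": 0, "roll": -0.06, "fingers": 1}
  ]
}}

```text
t: 3.75
tool_pos: [0.5364, -0.0886, 0.0806]
orientation: [1.528, 2.731, -0.006]
force: [-1.9, -2.3, -1.1]
grip_width: 1.0
```

```bash
python3 -c "
from h import *
st()
for n in ('scene','side'): cv2.imwrite(f'pics/{n}3.png',robot.read_camera(n)[:,:,::-1])
crop('pics/side3.png','pics/sd4.png',180,150,380,300,4)
crop('pics/scene3.png','pics/sc4.png',280,210,480,360,4)
"
```

```text
t 3.75 p [ 0.5364 -0.0886  0.0806] yaz 31.54 tool z [ 0.008 -0.009 -1.   ] rack xy -0.1991 -0.2002 F [-1.9 -2.3 -1.1] q [ 0.367  0.733 -0.378  1.923  0.493  0.568  0.207]
```

View pics/sd4.png

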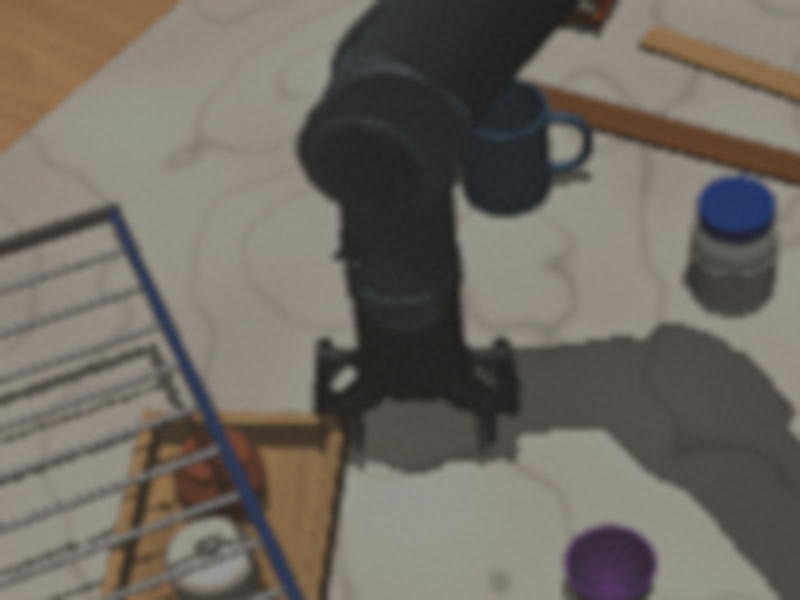

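View pics/sc4.png

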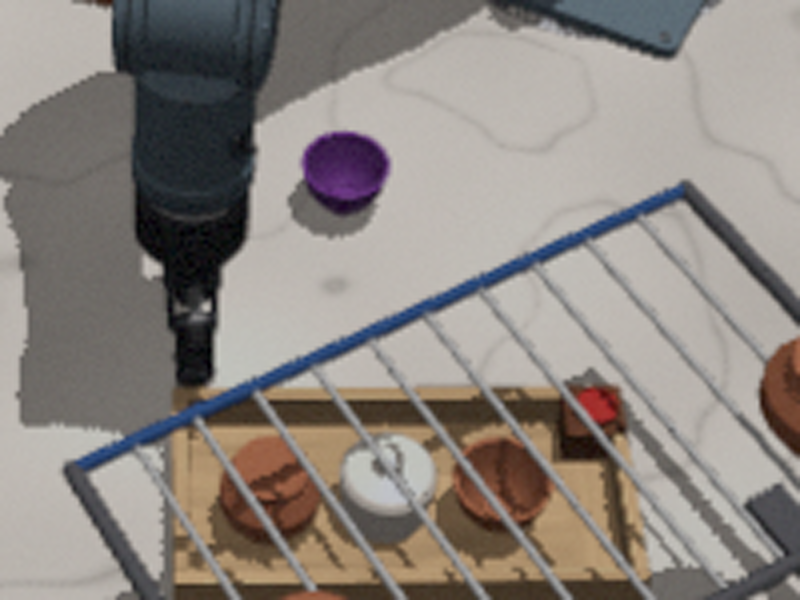

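{"fn": "play_rows", "kwargs": {
  "deltas": [
    {"dx": -0.003, "dy": 0.016, "dz": 0.003, "roll": -0.05, "fingers": 1},
    {"dx": -0.003, "dy": 0.016, "dz": 0.003, "roll": -0.05, "fingers": 1},
    {"dx": -0.003, "dy": 0.016, "dz": 0, "roll": -0.05, "fingers": 1},
    {"dx": -0.003, "dy": 0.016, "dz": 0, "roll": -0.05, "fingers": 1},
    {"dx": -0.003, "dy": 0.014, "dz": 0, "roll": -0.05, "fingers": 1}
  ]
}}

```text
t: 4.35
tool_pos: [0.6047, -0.0606, 0.0761]
orientation: [1.192, 2.9, -0.032]
force: [-5.8, -5.2, 6.5]
grip_width: 1.005
```

```bash
python3 -c "
from h import *
st()
for n in ('scene','side'): cv2.imwrite(f'pics/{n}4.png',robot.read_camera(n)[:,:,::-1])
crop('pics/side4.png','pics/sd5.png',150,130,350,280,4)
crop('pics/scene4.png','pics/sc5.png',280,230,480,380,4)
"
```

```text
t 4.35 p [ 0.6047 -0.0606  0.0761] yaz 45.31 tool z [-0.003 -0.021 -1.   ] rack xy -0.1386 -0.2424 F [-5.8 -5.2  6.5] q [ 0.327  0.827 -0.435  1.743  0.54   0.697  0.382]
```

View pics/sd5.png

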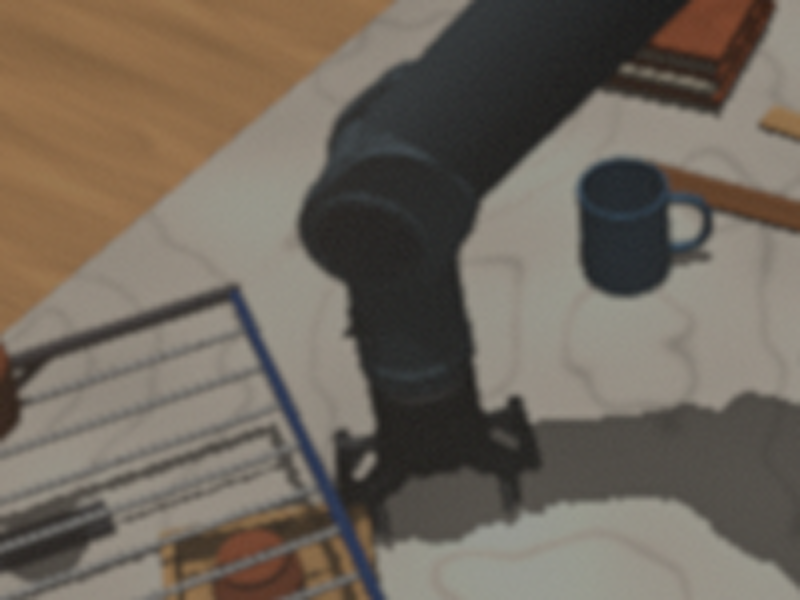

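View pics/sc5.png

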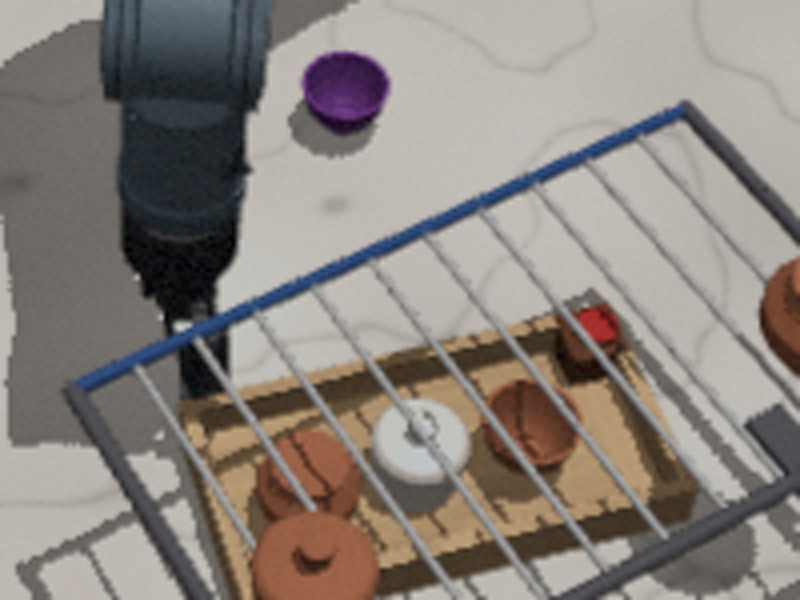

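{"fn": "play_rows", "kwargs": {
  "deltas": [
    {"dx": -0.005, "dy": 0.013, "dz": 0.0, "roll": -0.055, "fingers": 1},
    {"dx": -0.006, "dy": 0.013, "dz": 0.0, "roll": -0.055, "fingers": 1},
    {"dx": -0.006, "dy": 0.011, "dz": 0, "roll": -0.055, "fingers": 1},
    {"dx": 0, "dy": 0, "dz": 0, "roll": -0.03, "fingers": 1}
  ]
}}

```text
t: 4.85
tool_pos: [0.6371, -0.0441, 0.0755]
orientation: [-0.907, -3.002, 0.039]
force: [0.2, 0.4, 0.9]
grip_width: 1.0
```

```bash
python3 -c "
from h import *
st()
for n in ('scene','side'): cv2.imwrite(f'pics/{n}5.png',robot.read_camera(n)[:,:,::-1])
crop('pics/side5.png','pics/sd6.png',170,160,330,280,5)
crop('pics/scene5.png','pics/sc6.png',280,240,480,390,4)
"
```

```text
t 4.85 p [ 0.6371 -0.0441  0.0755] yaz 56.38 tool z [-0.012 -0.022 -1.   ] rack xy -0.1072 -0.2608 F [0.2 0.4 0.9] q [ 0.319  0.879 -0.484  1.646  0.572  0.776  0.544]
```

View pics/sd6.png

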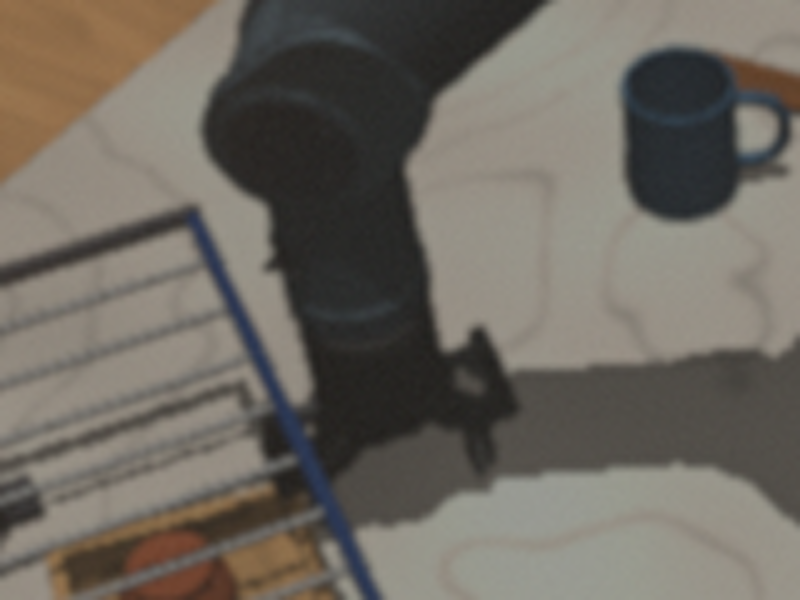

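View pics/sc6.png

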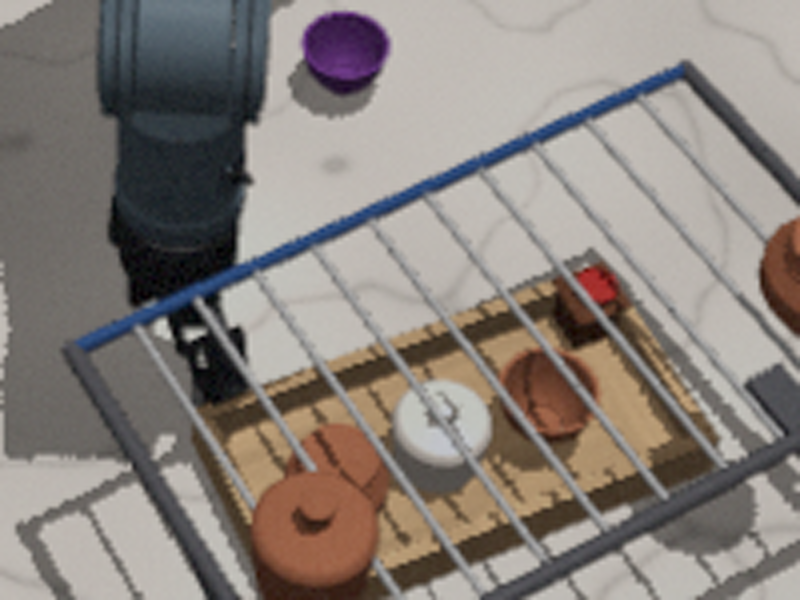

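{"fn": "play_rows", "kwargs": {
  "deltas": [
    {"dx": -0.003, "dy": 0.007, "dz": 0.0, "roll": -0.01, "fingers": 1},
    {"dx": -0.003, "dy": 0.006, "dz": 0.0, "roll": -0.0, "fingers": 1}
  ]
}}

```text
t: 5.15
tool_pos: [0.6451, -0.0387, 0.0745]
orientation: [-0.897, -2.999, 0.047]
force: [-7.0, -2.3, 2.9]
grip_width: 1.001
```

```bash
python3 -c "
from h import *
st()
"
```

```text
t 5.15 p [ 0.6451 -0.0387  0.0745] yaz 56.71 tool z [-0.02  -0.025 -0.999] rack xy -0.0983 -0.2647 F [-7.  -2.3  2.9] q [ 0.306  0.893 -0.485  1.618  0.57   0.798  0.548]
```

{"fn": "play_rows", "kwargs": {
  "deltas": [
    {"dx": -0.001, "dy": 0.005, "dz": 0.0, "roll": -0.0, "fingers": 1}
  ]
}}

```text
t: 5.25
tool_pos: [0.6473, -0.0364, 0.0742]
orientation: [-0.898, -2.995, 0.052]
force: [-6.8, -5.8, 7.6]
grip_width: 1.002
```

```bash
python3 -c "
from h import *
st()
for n in ('scene','side'): cv2.imwrite(f'pics/{n}6.png',robot.read_camera(n)[:,:,::-1])
crop('pics/side6.png','pics/sd7.png',170,160,330,280,5)
crop('pics/scene6.png','pics/sc7.png',290,260,450,380,5)
"
```

```text
t 5.25 p [ 0.6473 -0.0364  0.0742] yaz 56.61 tool z [-0.023 -0.028 -0.999] rack xy -0.0952 -0.2653 F [-6.8 -5.8  7.6] q [ 0.299  0.897 -0.484  1.61   0.568  0.806  0.544]
```

View pics/sd7.png

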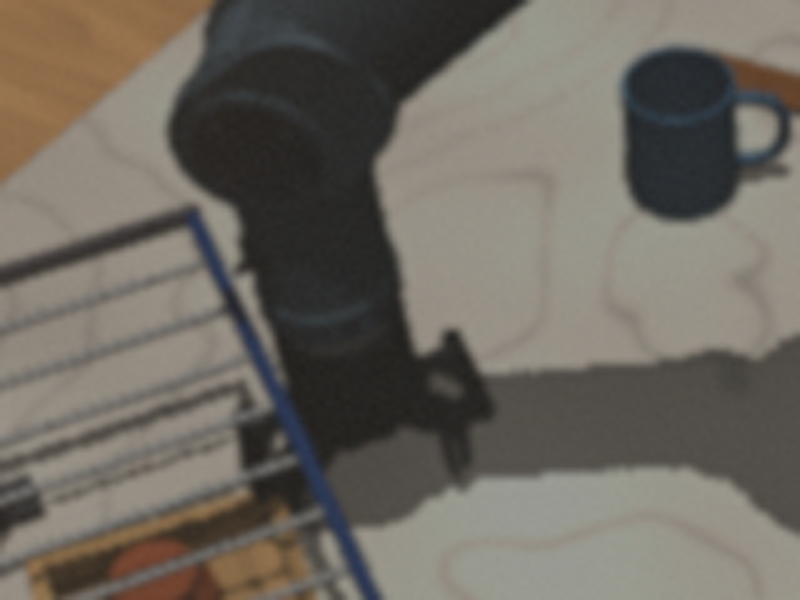

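View pics/sc7.png

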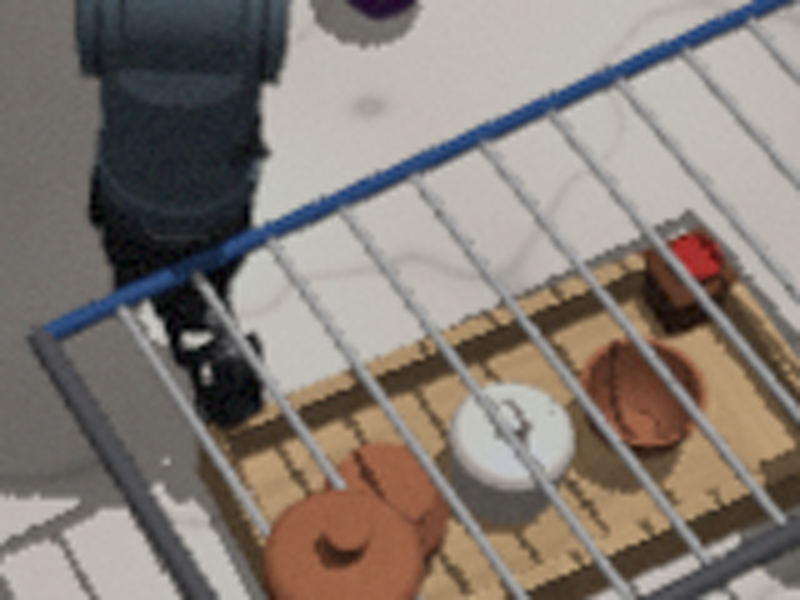

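```bash
cat >> h.py <<'E'
def ang(n,u1,v1,u2,v2,z=.04):
    a=at(n,u1,v1,z);b=at(n,u2,v2,z)
    for p in (a,b): d=p[:2]-pin; print("rack",(d@RX).round(4),(d@RY).round(4))
    w=(b-a)[:2]; w=w if w@RY>0 else -w
    A=np.arctan2(RY[0]*w[1]-RY[1]*w[0],RY@w); print("angle",A.round(4)); return A
def model(src,n,a,dst,box,s,off=(0,0)):
    im=cv2.imread(src); x0,y0,x1,y1=box; im=cv2.resize(im[y0:y1,x0:x1],None,fx=s,fy=s,interpolation=cv2.INTER_CUBIC)
    tx=np.cos(a)*RX+np.sin(a)*RY; ty=-np.sin(a)*RX+np.cos(a)*RY
    o=pin+off[0]*RX+off[1]*RY
    c=[np.r_[o+x*tx+y*ty,.04] for x,y in ((-.02,-.28),(-.02,.02),(.13,.02),(.13,-.28))]
    q=((proj(n,np.array(c))-[x0,y0])*s+ (s-1)/2).astype(int)
    cv2.polylines(im,[q.reshape(-1,1,2)],True,(0,255,0),1); cv2.imwrite(dst,im)
E
python3 -c "
from h import *
ang('scene',344,337.6,419,310.4)
model('pics/scene6.png','scene',-.06,'pics/m6.png',(290,260,450,380),5)
"
```

```text
rack -0.0427 -0.2375
rack -0.0199 -0.0199
angle -0.1046
```

View pics/m6.png

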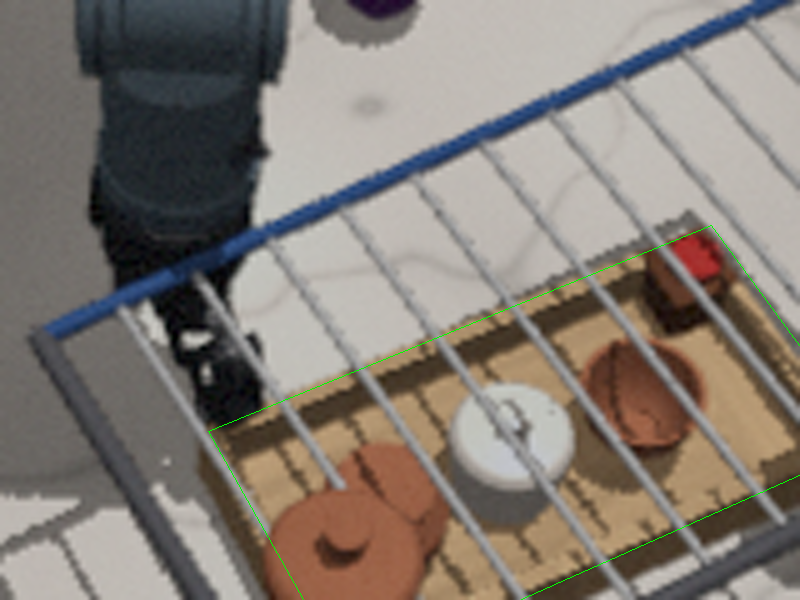

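{"fn": "play_rows", "kwargs": {
  "deltas": [
    {"dx": 0, "dy": -0.03, "dz": 0.0, "roll": 0, "fingers": 1},
    {"dx": 0, "dy": -0.045, "dz": 0.0, "roll": 0, "fingers": 1},
    {"dx": 0, "dy": -0.045, "dz": 0.0, "roll": 0, "fingers": 1},
    {"dx": 0, "dy": 0, "dz": -0.045, "roll": 0, "fingers": 1},
    {"dx": 0, "dy": 0, "dz": -0.045, "roll": 0, "fingers": 1}
  ]
}}

```text
t: 5.85
tool_pos: [0.5785, -0.1341, 0.165]
orientation: [-0.901, -2.988, 0.044]
force: [1.0, 0.1, 0.9]
grip_width: 1.001
```

```bash
python3 -c "
from h import *
st()
for n in ('scene',): cv2.imwrite(f'pics/{n}7.png',robot.read_camera(n)[:,:,::-1])
for a in (-.06,-.08,-.1):
  model('pics/scene7.png','scene',a,'pics/m7_%d.png'%(-a*100),(290,260,450,380),5)
"
```

```text
t 5.85 p [ 0.5785 -0.1341  0.165 ] yaz 56.46 tool z [-0.028 -0.021 -0.999] rack xy -0.2146 -0.2602 F [1.  0.1 0.9] q [ 0.541  0.701 -0.559  1.745  0.498  0.867  0.732]
```

View pics/m7_8.png

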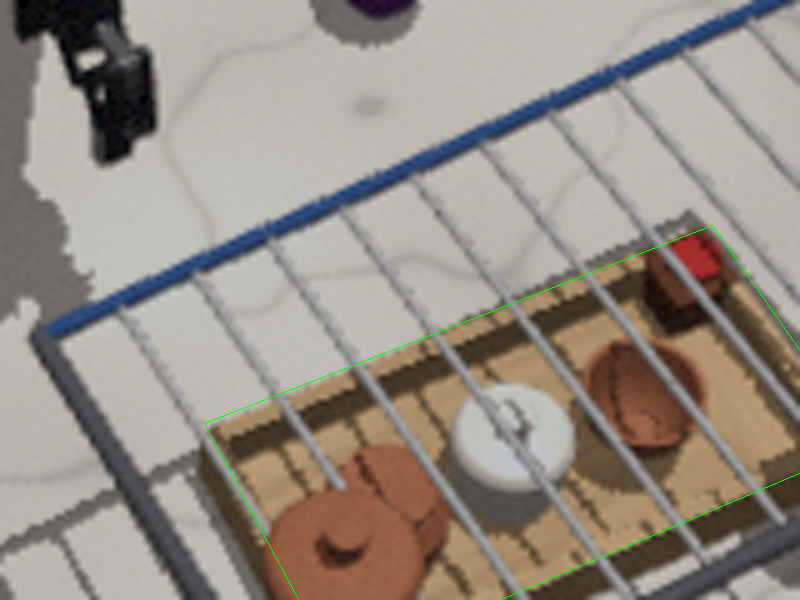

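{"fn": "play_rows", "kwargs": {
  "deltas": [
    {"dx": -0.02, "dy": 0.012, "dz": -0.04, "roll": 0, "fingers": 1},
    {"dx": -0.03, "dy": 0.02, "dz": -0.03, "roll": 0, "fingers": 1},
    {"dx": -0.041, "dy": 0.027, "dz": 0, "roll": 0, "fingers": 1},
    {"dx": -0.041, "dy": 0.027, "dz": 0, "roll": 0, "fingers": 1},
    {"dx": -0.041, "dy": 0.027, "dz": 0, "roll": 0, "fingers": 1}
  ]
}}

```text
t: 6.4
tool_pos: [0.7879, -0.1373, 0.2444]
orientation: [-0.92, -3.0, 0.045]
force: [1.0, -0.0, 1.1]
grip_width: 1.003
```

{"fn": "play_rows", "kwargs": {
  "deltas": [
    {"dx": -0.041, "dy": 0.027, "dz": 0, "roll": 0, "fingers": 1},
    {"dx": -0.041, "dy": 0.027, "dz": 0, "roll": 0, "fingers": 1},
    {"dx": -0.041, "dy": 0.027, "dz": 0, "roll": 0, "fingers": 1},
    {"dx": -0.041, "dy": 0.027, "dz": 0, "roll": 0, "fingers": 1}
  ]
}}

```text
t: 6.8
tool_pos: [0.9075, -0.1485, 0.2292]
orientation: [-0.964, -2.97, 0.027]
force: [0.1, -0.1, -1.6]
grip_width: 1.002
```

```bash
python3 -c "
from h import *
st()"
```

```text
t 6.8 p [ 0.9075 -0.1485  0.2292] yaz 54.05 tool z [-0.024 -0.01  -1.   ] rack xy -0.0489 -0.5448 F [ 0.1 -0.1 -1.6] q [ 0.14   1.251 -0.182  0.351  0.184  1.568  1.021]
```

{"fn": "play_rows", "kwargs": {
  "deltas": [
    {"dx": -0.041, "dy": 0.027, "dz": 0, "roll": 0, "fingers": 1},
    {"dx": -0.041, "dy": 0.027, "dz": 0, "roll": 0, "fingers": 1},
    {"dx": -0.041, "dy": 0.027, "dz": 0, "roll": 0, "fingers": 1}
  ]
}}

```text
t: 7.1
tool_pos: [0.9093, -0.172, 0.209]
orientation: [-1.042, -2.926, 0.018]
force: [0.1, -0.7, 0.4]
grip_width: 1.002
```

```bash
python3 -c "
from h import *
st()"
```

```text
t 7.1 p [ 0.9093 -0.172   0.209 ] yaz 50.81 tool z [-0.037  0.001 -0.999] rack xy -0.0678 -0.5591 F [ 0.1 -0.7  0.4] q [ 0.076  1.329  0.486  0.288 -0.464  1.593  1.096]
```

{"fn": "play_rows", "kwargs": {
  "deltas": [
    {"dx": 0.02, "dy": -0.016, "dz": 0, "roll": 0, "fingers": 1},
    {"dx": 0.03, "dy": -0.025, "dz": 0, "roll": 0, "fingers": 1},
    {"dx": 0.038, "dy": -0.031, "dz": 0, "roll": 0, "fingers": 1},
    {"dx": 0.038, "dy": -0.031, "dz": 0, "roll": 0, "fingers": 1},
    {"dx": 0.038, "dy": -0.031, "dz": 0, "roll": 0, "fingers": 1}
  ]
}}

```text
t: 7.6
tool_pos: [0.7134, -0.1731, 0.2043]
orientation: [-1.047, -2.929, 0.034]
force: [0.9, -0.3, 0.6]
grip_width: 0.998
```

```bash
python3 -c "
from h import *
st()"
```

```text
t 7.6 p [ 0.7134 -0.1731  0.2043] yaz 50.66 tool z [-0.037 -0.01  -0.999] rack xy -0.1746 -0.3947 F [ 0.9 -0.3  0.6] q [-0.107  0.849  0.489  1.345 -0.39   1.079  1.319]
```

{"fn": "play_rows", "kwargs": {
  "deltas": [
    {"dx": 0.044, "dy": -0.01, "dz": 0, "roll": 0, "fingers": 1},
    {"dx": 0.044, "dy": -0.01, "dz": 0, "roll": 0, "fingers": 1},
    {"dx": 0, "dy": 0, "dz": 0.04, "roll": -0.115, "fingers": 1},
    {"dx": 0, "dy": 0, "dz": 0.045, "roll": 0, "fingers": 1},
    {"dx": 0, "dy": 0, "dz": 0.03, "roll": 0, "fingers": 1}
  ]
}}

```text
t: 8.1
tool_pos: [0.6217, -0.1292, 0.0959]
orientation: [-0.881, -2.992, 0.021]
force: [-0.3, -0.6, -0.2]
grip_width: 1.003
```

```bash
python3 -c "
from h import *
st()"
```

```text
t 8.1 p [ 0.6217 -0.1292  0.0959] yaz 57.21 tool z [-0.025 -0.007 -1.   ] rack xy -0.1871 -0.2939 F [-0.3 -0.6 -0.2] q [-0.14   0.829  0.395  1.687 -0.421  0.736  1.46 ]
```

{"fn": "play_rows", "kwargs": {
  "deltas": [
    {"dx": 0, "dy": 0, "dz": 0.02, "roll": 0, "fingers": 1},
    {"dx": 0, "dy": 0, "dz": 0.01, "roll": 0, "fingers": 1},
    {"dx": 0, "dy": 0, "dz": 0.004, "roll": 0, "fingers": 1},
    {"dx": 0, "dy": 0, "dz": 0.004, "roll": 0, "fingers": 1}
  ]
}}

```text
t: 8.5
tool_pos: [0.6196, -0.1273, 0.0599]
orientation: [-0.88, -2.987, 0.014]
force: [-20.0, 2.8, 50.0]
grip_width: 0.995
```

```bash
python3 -c "
from h import *
st()"
```

```text
t 8.5 p [ 0.6196 -0.1273  0.0599] yaz 57.17 tool z [-0.029 -0.001 -1.   ] rack xy -0.1867 -0.2911 F [-20.    2.8  50. ] q [-0.122  0.881  0.367  1.688 -0.445  0.685  1.478]
```

{"fn": "play_rows", "kwargs": {
  "deltas": [
    {"dx": 0, "dy": -0.006, "dz": 0.0015, "roll": 0, "fingers": 1},
    {"dx": 0, "dy": -0.006, "dz": 0.002, "roll": 0, "fingers": 1},
    {"dx": 0, "dy": -0.006, "dz": 0.002, "roll": 0, "fingers": 1}
  ]
}}

```text
t: 8.8
tool_pos: [0.6144, -0.1403, 0.0599]
orientation: [-0.881, -2.997, 0.005]
force: [1.7, 6.0, 9.2]
grip_width: 1.0
```

```bash
python3 -c "
from h import *
st()"
```

```text
t 8.8 p [ 0.6144 -0.1403  0.0599] yaz 57.25 tool z [-0.018  0.002 -1.   ] rack xy -0.2004 -0.2937 F [1.7 6.  9.2] q [-0.095  0.874  0.358  1.702 -0.448  0.667  1.506]
```

{"fn": "play_rows", "kwargs": {
  "deltas": [
    {"dx": 0, "dy": -0.007, "dz": 0.003, "roll": 0, "fingers": 1},
    {"dx": 0, "dy": -0.007, "dz": 0.003, "roll": 0, "fingers": 1},
    {"dx": 0, "dy": -0.007, "dz": 0.003, "roll": 0, "fingers": 1},
    {"dx": 0, "dy": -0.007, "dz": 0.003, "roll": 0, "fingers": 1},
    {"dx": 0, "dy": -0.007, "dz": 0.003, "roll": 0, "fingers": 1}
  ]
}}

```text
t: 9.3
tool_pos: [0.6125, -0.1437, 0.061]
orientation: [-0.865, -3.015, -0.064]
force: [-3.3, 15.0, 31.8]
grip_width: 0.999
```

```bash
python3 -c "
from h import *
st()"
```

```text
t 9.3 p [ 0.6125 -0.1437  0.061 ] yaz 57.97 tool z [ 0.007  0.04  -0.999] rack xy -0.2043 -0.2939 F [-3.3 15.  31.8] q [-0.043  0.858  0.315  1.715 -0.471  0.648  1.564]
```

{"fn": "play_rows", "kwargs": {
  "deltas": [
    {"dx": 0, "dy": -0.008, "dz": 0.003, "roll": 0, "fingers": 1},
    {"dx": 0, "dy": -0.008, "dz": 0.003, "roll": 0, "fingers": 1},
    {"dx": 0, "dy": -0.008, "dz": 0.003, "roll": 0, "fingers": 1},
    {"dx": 0, "dy": -0.008, "dz": 0.003, "roll": 0, "fingers": 1},
    {"dx": 0, "dy": -0.008, "dz": 0.003, "roll": 0, "fingers": 1}
  ]
}}

```text
t: 9.8
tool_pos: [0.6102, -0.1461, 0.0632]
orientation: [0.838, 3.015, 0.143]
force: [-3.2, 16.8, 34.3]
grip_width: 0.999
```

```bash
python3 -c "
from h import *
st()"
```

```text
t 9.8 p [ 0.6102 -0.1461  0.0632] yaz 58.9 tool z [ 0.033  0.086 -0.996] rack xy -0.2076 -0.2933 F [-3.2 16.8 34.3] q [ 0.016  0.842  0.264  1.727 -0.497  0.634  1.63 ]
```

{"fn": "play_rows", "kwargs": {
  "deltas": [
    {"dx": 0, "dy": -0.008, "dz": 0.003, "roll": 0, "fingers": 1},
    {"dx": 0, "dy": -0.008, "dz": 0.003, "roll": 0, "fingers": 1},
    {"dx": 0, "dy": -0.008, "dz": 0.003, "roll": 0, "fingers": 1},
    {"dx": 0, "dy": -0.008, "dz": 0.003, "roll": 0, "fingers": 1},
    {"dx": 0, "dy": -0.008, "dz": 0.003, "roll": 0, "fingers": 1}
  ]
}}

```text
t: 10.3
tool_pos: [0.608, -0.1488, 0.0652]
orientation: [0.809, 3.006, 0.223]
force: [-5.5, 15.9, 37.5]
grip_width: 0.999
```

{"fn": "play_rows", "kwargs": {
  "deltas": [
    {"dx": 0, "dy": 0, "dz": -0.01, "roll": 0, "fingers": 1},
    {"dx": 0, "dy": 0, "dz": -0.006, "roll": 0, "fingers": 1}
  ]
}}

```text
t: 10.5
tool_pos: [0.6083, -0.1495, 0.083]
orientation: [0.806, 3.004, 0.227]
force: [0.1, 0.1, -0.4]
grip_width: 0.999
```

```bash
python3 -c "
from h import *
p,M=st()
print('fwd tilt',M[:2,2]@RX,'lat',M[:2,2]@RY, 'lead z',M[2,1])
for n in ('scene','side'): cv2.imwrite(f'pics/{n}8.png',robot.read_camera(n)[:,:,::-1])
crop('pics/side8.png','pics/sd8.png',170,150,370,300,4)
"
```

```text
t 10.5 p [ 0.6083 -0.1495  0.083 ] yaz 59.88 tool z [ 0.06   0.134 -0.989] rack xy -0.2115 -0.2936 F [ 0.1  0.1 -0.4] q [ 0.073  0.801  0.222  1.737 -0.515  0.652  1.691]
fwd tilt 0.14537244397425717 lat 0.02251565266558842 lead z 0.14624933471208293
```

View pics/sd8.png

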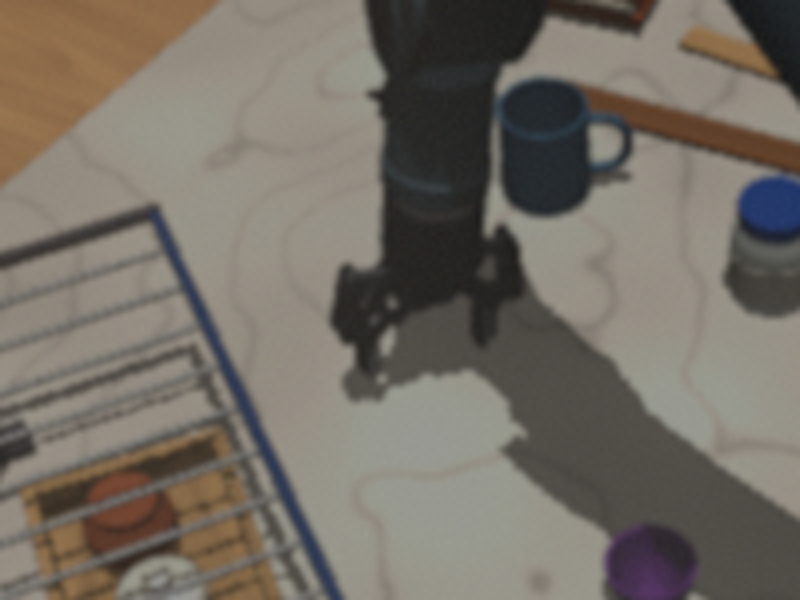

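View pics/scene8.png

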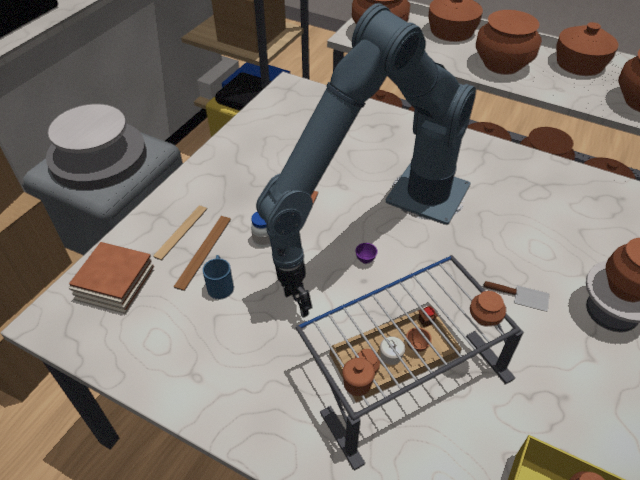

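{"fn": "play_rows", "kwargs": {
  "deltas": [
    {"dx": 0.024, "dy": 0.0, "dz": 0.01, "roll": 0.04, "fingers": 1},
    {"dx": 0, "dy": 0.035, "dz": 0.006, "roll": 0, "fingers": 1},
    {"dx": 0, "dy": 0.035, "dz": 0.006, "roll": 0, "fingers": 1}
  ]
}}

```text
t: 10.9
tool_pos: [0.6219, -0.0851, 0.0686]
orientation: [0.891, 2.986, 0.213]
force: [0.7, 0.2, 0.2]
grip_width: 1.004
```

```bash
cat >> h.py <<'E'
def st2():
    p,M=st(); print('fwd tilt',(M[:2,2]@RX).round(4),'lat',(M[:2,2]@RY).round(4))
    for nm,P in (("leadtip",p+.057*M[:,1]+.06*M[:,2]),("leadtip+20",p+.057*M[:,1]+.04*M[:,2]),("trail",p-.057*M[:,1]+.06*M[:,2]),("bodyface at115",p+.0425*M[:,1]-.115*M[:,2])):
        d=P[:2]-pin; print(nm,(d@RX).round(4),(d@RY).round(4),P[2].round(4))
E
python3 -c "
from h import *
st2()"
```

```text
t 10.9 p [ 0.6219 -0.0851  0.0686] yaz 56.69 tool z [ 0.056  0.125 -0.991] rack xy -0.1499 -0.2702 F [0.7 0.2 0.2] q [-0.049  0.824  0.237  1.743 -0.544  0.616  1.553]
fwd tilt 0.1355 lat 0.0203
leadtip -0.0853 -0.2696 0.0168
leadtip+20 -0.088 -0.27 0.0366
trail -0.1983 -0.2684 0.0014
bodyface at115 -0.1234 -0.273 0.1882
```

{"fn": "play_rows", "kwargs": {
  "deltas": [
    {"dx": 0, "dy": 0.018, "dz": -0.001, "roll": 0, "fingers": 1},
    {"dx": 0, "dy": 0.016, "dz": 0.002, "roll": 0, "fingers": 1},
    {"dx": 0, "dy": 0.008, "dz": 0.001, "roll": 0, "fingers": 1},
    {"dx": 0, "dy": 0.006, "dz": 0.001, "roll": 0, "fingers": 1}
  ]
}}

```text
t: 11.3
tool_pos: [0.6482, -0.0414, 0.0684]
orientation: [0.889, 2.992, 0.208]
force: [-5.4, -6.2, 6.0]
grip_width: 0.999
```

```bash
python3 -c "
from h import *
st2()"
```

```text
t 11.3 p [ 0.6482 -0.0414  0.0684] yaz 56.81 tool z [ 0.051  0.123 -0.991] rack xy -0.0989 -0.2687 F [-5.4 -6.2  6. ] q [-0.13   0.85   0.254  1.686 -0.541  0.645  1.468]
fwd tilt 0.1313 lat 0.0238
leadtip -0.0345 -0.2677 0.0164
leadtip+20 -0.0372 -0.2682 0.0362
trail -0.1476 -0.2668 0.0015
bodyface at115 -0.0719 -0.2718 0.188
```

{"fn": "play_rows", "kwargs": {
  "deltas": [
    {"dx": 0, "dy": 0.006, "dz": 0.0, "roll": 0, "fingers": 1},
    {"dx": 0, "dy": 0.006, "dz": 0.0, "roll": 0, "fingers": 1}
  ]
}}

```text
t: 11.5
tool_pos: [0.6518, -0.0368, 0.0689]
orientation: [0.897, 2.994, 0.198]
force: [-4.9, -4.9, 4.7]
grip_width: 0.997
```

```bash
python3 -c "
from h import *
st2()
for n in ('scene','side'): cv2.imwrite(f'pics/{n}9.png',robot.read_camera(n)[:,:,::-1])
model('pics/scene9.png','scene',-.03,'pics/m9.png',(290,260,450,380),5)
crop('pics/side9.png','pics/sd9.png',170,160,330,280,5)
"
```

```text
t 11.5 p [ 0.6518 -0.0368  0.0689] yaz 56.57 tool z [ 0.046  0.118 -0.992] rack xy -0.0931 -0.2693 F [-4.9 -4.9  4.7] q [-0.146  0.856  0.264  1.674 -0.537  0.657  1.448]
fwd tilt 0.1239 lat 0.0254
leadtip -0.0291 -0.2685 0.0164
leadtip+20 -0.0315 -0.269 0.0362
trail -0.1422 -0.267 0.0023
bodyface at115 -0.0651 -0.2727 0.1882
```

View pics/m9.png

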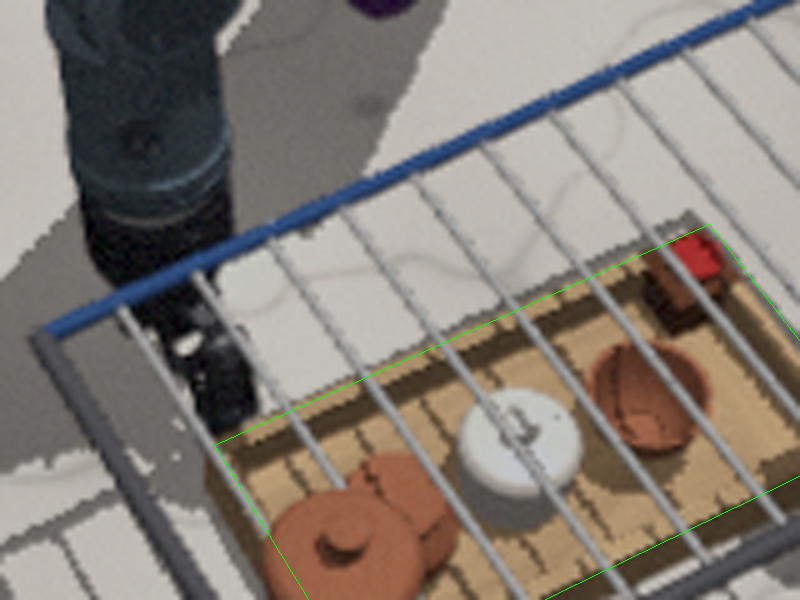

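View pics/sd9.png

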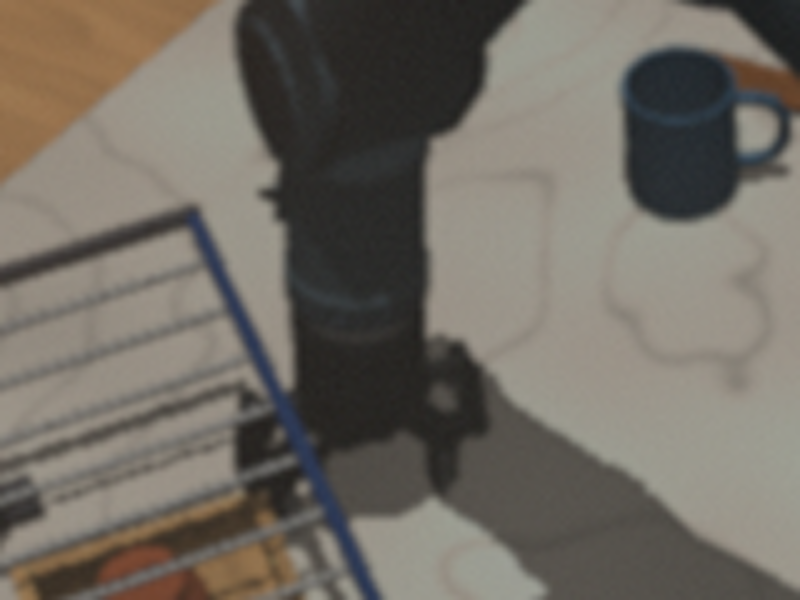

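{"fn": "play_rows", "kwargs": {
  "deltas": [
    {"dx": 0, "dy": 0.006, "dz": 0.0, "roll": 0, "fingers": 1},
    {"dx": 0, "dy": 0.006, "dz": 0.0, "roll": 0, "fingers": 1},
    {"dx": 0, "dy": 0.006, "dz": 0.0, "roll": 0, "fingers": 1},
    {"dx": 0, "dy": 0.005, "dz": 0.0, "roll": 0, "fingers": 1}
  ]
}}

```text
t: 12.0
tool_pos: [0.6611, -0.0239, 0.0697]
orientation: [0.909, 2.996, 0.187]
force: [-0.7, -2.5, -1.7]
grip_width: 0.999
```

```bash
python3 -c "
from h import *
st2()
for n in ('scene',): cv2.imwrite(f'pics/{n}10.png',robot.read_camera(n)[:,:,::-1])
model('pics/scene10.png','scene',0,'pics/m10.png',(290,260,450,380),5)
"
```

```text
t 12.0 p [ 0.6611 -0.0239  0.0697] yaz 56.16 tool z [ 0.04   0.113 -0.993] rack xy -0.0772 -0.2701 F [-0.7 -2.5 -1.7] q [-0.175  0.867  0.278  1.648 -0.532  0.676  1.409]
fwd tilt 0.116 lat 0.0275
leadtip -0.0136 -0.2696 0.0167
leadtip+20 -0.016 -0.2701 0.0365
trail -0.1269 -0.2673 0.0035
bodyface at115 -0.0483 -0.2741 0.1888
```

View pics/m10.png

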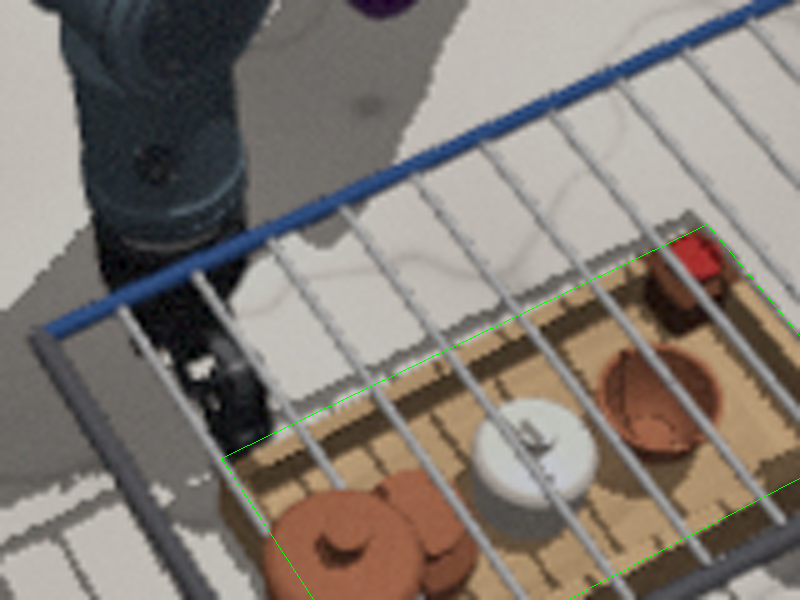

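{"fn": "play_rows", "kwargs": {
  "deltas": [
    {"dx": 0, "dy": -0.02, "dz": -0.003, "roll": 0, "fingers": 1},
    {"dx": 0, "dy": -0.045, "dz": -0.006, "roll": 0, "fingers": 1},
    {"dx": 0, "dy": -0.045, "dz": -0.006, "roll": 0, "fingers": 1},
    {"dx": 0, "dy": -0.03, "dz": -0.02, "roll": 0, "fingers": 1},
    {"dx": 0, "dy": 0, "dz": -0.045, "roll": 0, "fingers": 1}
  ]
}}

```text
t: 12.55
tool_pos: [0.5819, -0.1426, 0.1298]
orientation: [0.893, 3.0, 0.202]
force: [0.6, -0.9, 0.1]
grip_width: 1.003
```

{"fn": "play_rows", "kwargs": {
  "deltas": [
    {"dx": 0, "dy": -0.01, "dz": -0.045, "roll": 0, "fingers": 1},
    {"dx": 0, "dy": 0, "dz": 0, "roll": 0, "fingers": 1},
    {"dx": 0, "dy": 0, "dz": 0, "roll": 0, "fingers": 1}
  ]
}}

```text
t: 12.85
tool_pos: [0.5791, -0.158, 0.1815]
orientation: [0.891, 2.986, 0.206]
force: [0.5, 0.2, -0.4]
grip_width: 0.998
```

```bash
python3 -c "
from h import *
st2()
for n in ('scene','side'): cv2.imwrite(f'pics/{n}11.png',robot.read_camera(n)[:,:,::-1])
for a in (0,-.03): model('pics/scene11.png','scene',a,'pics/m11_%d.png'%(-100*a),(290,260,450,380),5)
model('pics/side11.png','side',0,'pics/s11.png',(140,190,300,310),5)
"
```

```text
t 12.85 p [ 0.5791 -0.158   0.1815] yaz 56.7 tool z [ 0.056  0.121 -0.991] rack xy -0.2344 -0.2735 F [ 0.5  0.2 -0.4] q [ 0.016  0.622  0.32   1.792 -0.455  0.785  1.598]
fwd tilt 0.1315 lat 0.0182
leadtip -0.17 -0.2731 0.1295
leadtip+20 -0.1727 -0.2734 0.1493
trail -0.2831 -0.2719 0.1145
bodyface at115 -0.2074 -0.2761 0.301
```

View pics/m11_0.png

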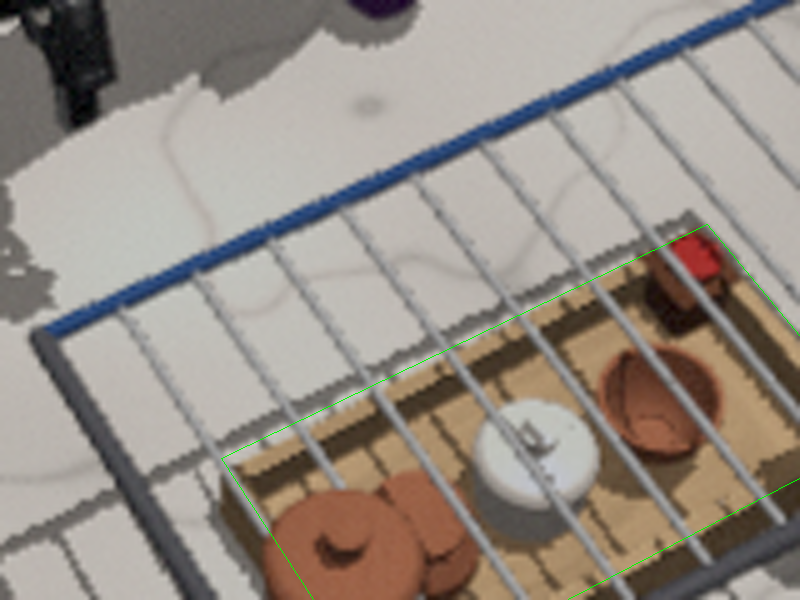

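View pics/s11.png

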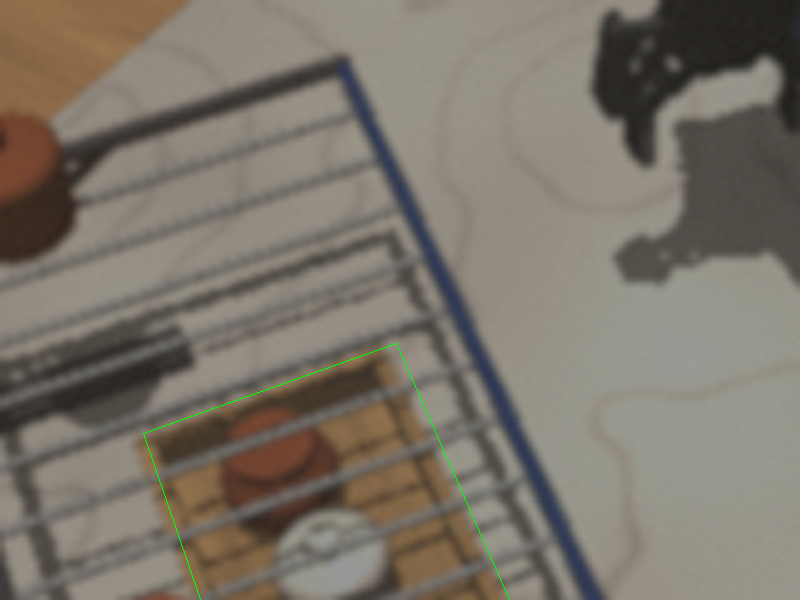

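View pics/scene11.png

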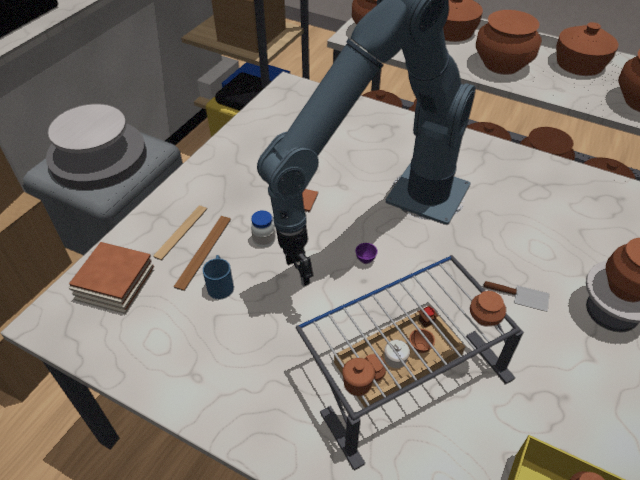

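```bash
python3 -c "
from h import *
ang('scene',290+240/5,260+456/5,290+630/5,260+264/5)
robot.job_done(); print(robot.sense()['t'])"
```

```text
rack -0.0153 -0.2709
rack -0.0173 -0.0314
angle 0.0086
the job is handed in; nothing more can be done
the job is handed in; nothing more can be done
```

The tray is round on its pin and in under the rack, with its front wall parallel to the blue bar. I handed the job in at about 13 s of the 35 s allowed.

**How it went:**
- I pushed the front wall near its free corner with the leading open finger. With the gripper upright this stopped about 0.075 rad short, because the gripper body would have met the bar.
- The moves cannot tilt the tool. So I dragged the fingertips lightly back over bare bench, which made the gripper lean about 8° with its tips forward. That is less than the 35 to 40° suggested, but it was enough for the open finger to finish the swing.
- I then backed straight out and lifted clear.

**Last checks:**
- The tray angle measured 0.009 rad in the scene picture, against a limit of 0.07. Both camera views match the parked outline to about a pixel.
- The bowl, pot and jar look upright inside the tray. The bystanders and the purple bowl look where they were; I judged this by eye and did not measure it.
- The arm stands well clear of everything, with about zero force on the wrist.
- **Forces:** the highest I read was about 54 N at the wrist, from the fingertips pressing the bench. While the gripper was at the bar I read at most about 12 N in total. That includes the push on the tray, so I cannot rule out that the gripper brushed the bar lightly.

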